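# Short flush with the small button

## Task

Give the toilet a short flush: with the fingertips, press the smaller of the two round metal buttons on the flush plate gently right down, keep it down for about two seconds, then let it spring back up and move the hand away. Do not touch the large button, and leave the toiletries around the plate where they stand; nothing is to be picked up.

Things in the scene. Friction and masses are not known exactly. Their poses are not given: they have to be found in the camera images.
- plate: Fixed steel flush plate set on the tiled ledge, 130 (x) by 210 (y) by 10 mm high. Origin: centre of its underside, on the ledge; z up. The two buttons stand on its long (y) centre line, 48 mm either side of the middle; which button is at which end varies.
- small_flush: The small (short-flush) push button with its thin collar: collar 58 mm across and 2 mm high, on the plate's top. Origin: on the button's axis at the plate's top face (10 mm above the ledge); z up. Fixed to the plate except for the button's travel.
- small_top (a point): Centre of the small button's flat top. The button is a steel disc 50 mm across; at rest its top is 12 mm above the plate (22 mm above the ledge), fully pressed 4 mm above the plate. This point goes down with the button.
- small_button (a joint): Travel of the small button, in m: 0 at rest (up), 0.008 fully down at its stop. It springs back up by itself; about 2 N starts it and 5 N holds it against its hard stop. Press slowly (30 mm/s or less): a quick jab strikes the stop with more than the 40 N it should ever see.
- large_flush: The large (full-flush) push button with its collar 88 mm across and 2 mm high. Origin: on its axis at the plate's top face; z up. Must not be touched.
- large_top (a point): Centre of the large button's flat top, a steel disc 80 mm across with the same height, travel and spring as the small one. Its centre is 96 mm from the small button's.
- large_button (a joint): Travel of the large button, in m: 0 at rest (up), 0.008 fully down. It should stay at 0.
- shampoo: Loose orange shampoo bottle with a white cap, 60 mm across, 190 mm high, standing. Origin: centre of its underside.
- spray: Loose dark round spray can with a black cap, 52 mm across, 200 mm high, standing. Origin: centre of its underside.
- conditioner: Loose white flat bottle, 42 by 64 mm, 178 mm high with its cap, standing. Origin: centre of its underside.
- soap_pump: Loose white ceramic soap dispenser, 66 mm across, 168 mm high with its metal pump, whose nozzle reaches 44 mm from the axis along its -x. Origin: centre of its underside.
- toilet_roll: Loose toilet roll standing on end, 110 mm across, 98 mm high. Origin: centre of its underside.
- nail_brush: Loose wooden nail brush lying bristles down, 42 (x) by 88 (y) by 34 mm high. Origin: centre of its underside.
- cream_tube: Loose blue cream tube standing on its white cap, 46 mm wide, 134 mm high. Origin: centre of its underside.
- tumbler: Loose blue ceramic tooth tumbler, open at the top and empty, 72 mm across, 95 mm high. Origin: centre of its underside.

How it is judged:
On the way:
1. the fingers press the small button down at least 6 of its 8 mm and keep it there for 1.5 s (value of joint small_button above 0.006 m and contact force between small_flush and the fingers above 1 N), for 1.5 s.
At the end, for the whole second after the job is handed in: Both buttons are up again (within 1.5 mm of rest), and each of the eight loose toiletries stands at rest within 10 mm of where it began, tilted less than 0.15 rad (value of joint each of small_button, large_button below 0.0015 m and distance of each of shampoo, spray, conditioner, soap_pump, toilet_roll, nail_brush, cream_tube, tumbler from where it was at the start of the episode below 0.01 m and angle between each of shampoo, spray, conditioner, soap_pump, toilet_roll, nail_brush, cream_tube, tumbler's own z axis and vertical below 0.15 rad and linear speed of each of shampoo, spray, conditioner, soap_pump, toilet_roll, nail_brush, cream_tube, tumbler below 0.02 m/s); the robot touches nothing.
It fails at once if the large button is touched with more than 0.5 N or goes down more than 1.5 mm (contact force between large_flush and the arm above 0.5 N or contact force between large_flush and the fingers above 0.5 N or value of joint large_button above 0.0015 m).
It fails at once if the small button or the plate is pressed with more than 40 N (contact force between any of small_flush, plate and anything else above 40 N).
It fails at once if one of the toiletries is moved or lifted more than 10 mm, or tipped more than 0.15 rad (distance of any of shampoo, spray, conditioner, soap_pump, toilet_roll, nail_brush, cream_tube, tumbler from where it was at the start of the episode above 0.01 m or angle between any of shampoo, spray, conditioner, soap_pump, toilet_roll, nail_brush, cream_tube, tumbler's own z axis and vertical above 0.15 rad).
It also fails if it takes over 38 s, if anything falls off the work surface, if the arm or the gripper's body presses on something with over 40 N, if the wrist force passes 120 N, or if a joint passes its speed limit or range.

## Robot

A 7-joint arm with a two-finger parallel gripper is mounted at the origin on the work surface. World frame = base frame: x ahead of the robot, y to its left, z up, the work surface at z = 0. Lengths are in m, angles in rad, forces in N, time in s.
With the tool pointing down it reaches from about 0.35 to 0.9 m from the base axis. Payload 7.2 kg.
Tool frame: the origin (TCP) lies midway between the tips of the shut fingers; the grasp point (between the pads) lies 19 mm behind it (env.grip_depth is the distance from the TCP to the grasp point, in m); z points along the fingers, y is the line along which they close (so a half turn about z gives the same grasp; the last joint's range is limited). The gripper opens to 85 mm and grips with 20 to 120 N. Pads are 22 mm wide; open, the fingers measure 114 mm over their backs; the gripper's body (76 mm by 85 mm) begins 54 mm behind the grasp point. The pads swing forward as they close: fully open they stand 13 mm farther back than shut.
Start: joints at [1.222, 0.411, -0.013, 1.596, 0.006, 1.134, -0.082], TCP at [0.173, -0.601, 0.231] pointing down, gripper open.
Joint ranges: [-2.95, 2.95], [-0.29, 1.99], [-1.47, 1.44], [0.14, 2.54], [-1.03, 4.17], [0.13, 1.85], [-2.86, 2.86]. Speed limits (rad/s): [2.39, 2.39, 3.01, 3.01, 3.14, 3.14, 3.14].

## Interface

Orientations are given as a 3x3 rotation matrix whose columns are the frame's x, y, z axes.
In Python, from bench import telemetry, imaging, workorder, env gives the robot as it stands.
- The arm moves only by the tool jog_arm, never from a script. Its argument "series" is one flat list of numbers, 6 for each row, row after row: the shift along the tool's x, y, z as a fraction of full scale, then the turn, a rotation vector about the tool's x, y, z as a fraction of full scale. In form: [x, y, z, rx, ry, rz, x, y, z, rx, ry, rz, ...]. A call has 1 to 20 rows; each row is the pose to reach, as a shift and turn from the pose commanded when the call began, along the tool's axes at that moment; what a row does not reach only later rows make up. Full scale, the value 1, is 0.75 m for a shift and 60 degrees for a turn. A row lasts 1/12 s, in which the tool goes at most 41.7 mm and 7.16 degrees, less where a joint would pass 70% of its speed; a pose out of reach is approached as far as the arm can. A call with a number of a shift or a turn outside -1 to 1 is refused whole. A call with a gripper value outside its range is refused whole. "fingers" is the opening, from 0 (shut) to 1 (fully open), set as the call begins (left out, the last holds). The fingers move at their own pace and stop on an object; the grip force is fixed at half the most. Time passes only in rows, so rows that repeat a pose let the fingers close. It gives the time, the measured TCP pose, the force, the opening and the grip force at its end, in the units of the state.
- telemetry.read_state(): the state, without advancing time (a new reading comes with each control period).
- imaging.get_image(name): name is "scene" or "side" or "wrist"; returns the picture (384x512x3 uint8, red, green, blue); there is no depth.
- imaging.camera_model(name): a dict with "mtx" (3x3 intrinsics, pixels), "eye" and "attitude" of the camera in the world. Camera axes: x right, y up, looking along -z (the intrinsics and any distortion apply to the point x, -y, -z); pixel columns grow to the right and rows downward; lengths in m; the calibration is good to about 2 mm. A picture is of the moment at which its call begins: read the wrist's pose just before it. camera_model takes no time and is no camera call; for the wrist camera it gives the pose at the moment of the call.
- workorder.sign_off(): hands the job in; it is judged then, once.
The state is a dict: "time_s": time; "q": joint angles; "dq": joint speeds; "joint_torque": joint torques, N m; "tcp_pos": TCP position; "tcp_rot": TCP orientation; "wrist_force": force on the tool from outside, world axes, zero at the start; "torque": the same for the moment, N m; "gripper_width": opening from 0.0 (shut) to 1.0 (fully open); "grip_force": force on a finger pad.
Only numpy, scipy, OpenCV 4.12 (cv2) and the standard library are available. Lean on these libraries where they do the work, as an engineer would, in place of code of your own. Each camera call takes 0.05 s, during which the arm holds its last target. There are 200 camera calls.

## Working session

There is one attempt and no reset: what is moved stays moved. The work goes in short steps, Python scripts to look and compute and a tool call to move; the robot and the scene stay as the last step left them, time stands still between calls to the robot, and variables do not carry over. Pictures are saved under pics/ and viewed, at most 10 in all, crops included, and the job is handed in when it is done.

Besides the shell and the picture viewer there is one more tool, called after ">>>" as a command line: name --argument value ..., lists and objects as JSON in quotes. jog_arm: Moves the arm, as the interface text tells. Its arguments: {"type":"object","properties":{"series":{"type":"array"},"fingers":{"type":"number"}},"required":["series"]}

```bash
mkdir -p pics && python3 - <<'E'
from bench import telemetry, imaging
import cv2,numpy as np
np.set_printoptions(precision=4,suppress=True)
s=telemetry.read_state();print(s['time_s'],s['tcp_pos'],s['tcp_rot'],s['gripper_width'])
for n in('scene','side','wrist'):
    m=imaging.camera_model(n);print(n,m)
    im=imaging.get_image(n);cv2.imwrite(f'pics/{n}0.png',im[:,:,::-1])
E
```

```text
0.0 [ 0.173  -0.6     0.2305] [[ 0.9608  0.2771 -0.0005]
 [ 0.2771 -0.9608  0.0015]
 [-0.0001 -0.0016 -1.    ]] 0.9968902484483971
scene {'mtx': array([[356.3179,   0.    , 254.739 ],
       [  0.    , 356.3179, 187.6173],
       [  0.    ,   0.    ,   1.    ]]), 'eye': array([ 1.0914, -0.2046,  0.7352]), 'attitude': array([[ 0.4606, -0.6624,  0.5908],
       [ 0.8874,  0.358 , -0.2905],
       [-0.0191,  0.658 ,  0.7527]])}
side {'mtx': array([[421.8277,   0.    , 249.7929],
       [  0.    , 421.8277, 185.9507],
       [  0.    ,   0.    ,   1.    ]]), 'eye': array([ 0.4594, -0.5768,  0.6876]), 'attitude': array([[ 0.9844,  0.1128, -0.1351],
       [-0.1757,  0.6773, -0.7145],
       [ 0.0109,  0.727 ,  0.6865]])}
wrist {'mtx': array([[322.7187,   0.    , 258.4812],
       [  0.    , 322.7187, 191.5   ],
       [  0.    ,   0.    ,   1.    ]]), 'eye': array([ 0.2402, -0.5813,  0.3734]), 'attitude': array([[ 0.2769,  0.9246,  0.2615],
       [-0.9609,  0.2671,  0.0729],
       [-0.0024, -0.2715,  0.9624]])}
```

View pics/scene0.png

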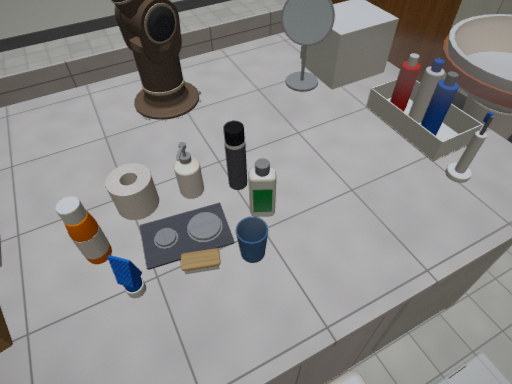

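View pics/side0.png

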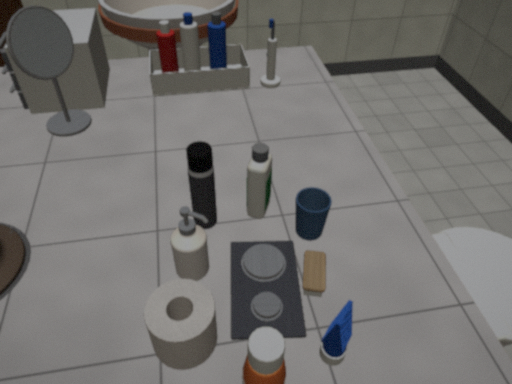

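The small button is at about (166,238) in the scene view and (266,305) in the side view. The large one is at (205,227) and (264,262). Next I'll measure the buttons and the objects around them.

```bash
cat > h.py <<'E'
import numpy as np,cv2
from bench import imaging
np.set_printoptions(precision=4,suppress=True)
def ray(n,u,v):
    m=imaging.camera_model(n);K=m['mtx']
    d=np.array([(u-K[0,2])/K[0,0],-(v-K[1,2])/K[1,1],-1.]);return m['eye'],m['attitude']@d
def onz(n,u,v,z):
    e,d=ray(n,u,v);return e+d*(z-e[2])/d[2]
E
python3 - <<'E'
from h import *
for n,pts in dict(scene=dict(small=(166,238,.022),large=(205,227,.022),rollTop=(130,184,.098),shampooTop=(70,208,.19),tumblerTop=(252,232,.095),brush=(201,259,.034),tubeTop=(120,258,.134),spTop=(182,148,.168),sprayTop=(234,127,.2),condTop=(262,166,.178)),
 side=dict(small=(266,305,.022),large=(264,262,.022),rollTop=(181,312,.098),shampooTop=(266,345,.19),tumblerTop=(313,200,.095),brush=(315,266,.034),tubeTop=(349,306,.134),spTop=(186,212,.168),sprayTop=(200,149,.2),condTop=(261,151,.178))).items():
    for k,p in pts.items(): print(n,k,onz(n,*p))
a=cv2.imread('pics/scene0.png')[195:275,130:240];b=cv2.imread('pics/side0.png')[235:340,225:310]
cv2.imwrite('pics/crop.png',np.hstack([cv2.resize(a,(390,480),interpolation=2),cv2.resize(b,(390,480),interpolation=2)]))
# ellipse fit of bright discs (inside dark plate)
for n in('scene','side'):
    g=cv2.cvtColor(cv2.imread(f'pics/{n}0.png'),cv2.COLOR_BGR2GRAY)
    for k,(u,v) in dict(scene=dict(s=(166,238),l=(205,227)),side=dict(s=(266,305),l=(264,262)))[n].items():
        print(n,k,g[v,u-45:u+46:3])
E
```

```text
scene small [ 0.5725 -0.1885  0.022 ]
scene large [ 0.587  -0.0944  0.022 ]
scene rollTop [ 0.4374 -0.2188  0.098 ]
scene shampooTop [ 0.5383 -0.3373  0.19  ]
scene tumblerTop [ 0.6987 -0.0211  0.095 ]
scene brush [ 0.6718 -0.137   0.034 ]
scene tubeTop [ 0.6559 -0.2841  0.134 ]
scene spTop [ 0.4546 -0.0793  0.168 ]
scene sprayTop [0.4803 0.0463 0.2   ]
scene condTop [0.6057 0.0535 0.178 ]
side small [ 0.5648 -0.191   0.022 ]
side large [ 0.5799 -0.0991  0.022 ]
side rollTop [ 0.4209 -0.2247  0.098 ]
side shampooTop [ 0.527  -0.3424  0.19  ]
side tumblerTop [ 0.6925 -0.0205  0.095 ]
side brush [ 0.6706 -0.1329  0.034 ]
side tubeTop [ 0.6673 -0.2782  0.134 ]
side spTop [ 0.4447 -0.0812  0.168 ]
side sprayTop [0.4819 0.0439 0.2   ]
side condTop [0.5983 0.0467 0.178 ]
scene s [169 169 171 171 172 173 172  90  74  75  75 114 131 132 128 130 130 131
  72  92  75  75  76  78 132  84  97 105  92  85  98]
scene l [ 78  76  86  78  76  78  75  78  75 125 135 133 133 135 136 136 136 136
 136 134 104  81  78 132 174 162  56  55  57  59  64]
side s [136 136 138 111  54  59  53  53  53  53  86  91  98  95  96  96 101  96
  94  97  95  57  55  50  57  53  52 108 134 131 106]
side l [141 140 138 136  72  56  51  66  91 105 105 104 109 105 102 105 104 104
 104 103 105 102  85  55  55  58 101 135 113 103 104]
```

View pics/crop.png

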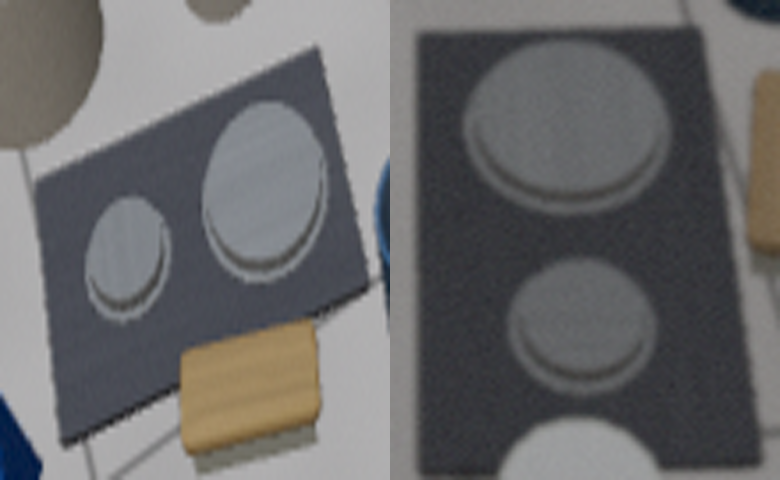

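```bash
python3 - <<'E'
from h import *
from bench import telemetry
P={}
for n,k,u,v in [('scene','s',165.1,236.3),('side','s',266.7,303.9),('scene','l',204.1,224.9),('side','l',263.2,260.9)]:
    P[n,k]=onz(n,u,v,.022);print(n,k,P[n,k])
s=(P['scene','s']+P['side','s'])/2;l=(P['scene','l']+P['side','l'])/2
print(s,l,np.linalg.norm(s-l), onz('scene',167,97,0))
st=telemetry.read_state();R=st['tcp_rot']
for z in(.25,.12): print(R.T@(np.r_[s[:2],z]-st['tcp_pos'])/.75)
E
```

```text
scene s [ 0.5669 -0.1889  0.022 ]
side s [ 0.5665 -0.1891  0.022 ]
scene l [ 0.5802 -0.094   0.022 ]
side l [ 0.5789 -0.0963  0.022 ]
[ 0.5667 -0.189   0.022 ] [ 0.5795 -0.0952  0.022 ] 0.0947196241969894 [-0.0136  0.0019  0.    ]
[ 0.6561 -0.3813 -0.0254]
[ 0.6561 -0.3811  0.1479]
```

>>> jog_arm --series '[0.01,-0.006,-0.02,0,0,0,0.03,-0.017,-0.04,0,0,0,0.065,-0.038,-0.05,0,0,0,0.1,-0.058,-0.05,0,0,0,0.14,-0.081,-0.05,0,0,0,0.18,-0.105,-0.05,0,0,0,0.22,-0.128,-0.05,0,0,0,0.26,-0.151,-0.05,0,0,0,0.3,-0.174,-0.05,0,0,0,0.34,-0.198,-0.05,0,0,0,0.38,-0.221,-0.05,0,0,0,0.42,-0.244,-0.05,0,0,0,0.46,-0.267,-0.05,0,0,0,0.5,-0.291,-0.05,0,0,0,0.54,-0.314,-0.05,0,0,0,0.58,-0.337,-0.05,0,0,0,0.61,-0.354,-0.05,0,0,0,0.635,-0.369,-0.05,0,0,0,0.65,-0.378,-0.05,0,0,0,0.656,-0.381,-0.05,0,0,0]' --fingers 0

```text
time_s: 1.82
tcp_pos: [0.5678, -0.1873, 0.2684]
tcp_rot: [[0.96, 0.28, -0.0], [0.28, -0.96, 0.001], [0.0, -0.001, -1.0]]
wrist_force: [0.2, -0.4, -0.1]
gripper_width: 0.001
grip_force: 0.0
```

```bash
python3 - <<'E'
from h import *
a=imaging.get_image('scene');b=imaging.get_image('side')
cv2.imwrite('pics/both1.png',cv2.resize(np.hstack([a,b])[:,:,::-1],(800,300)))
E
```

```text
(no output)
```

View pics/both1.png

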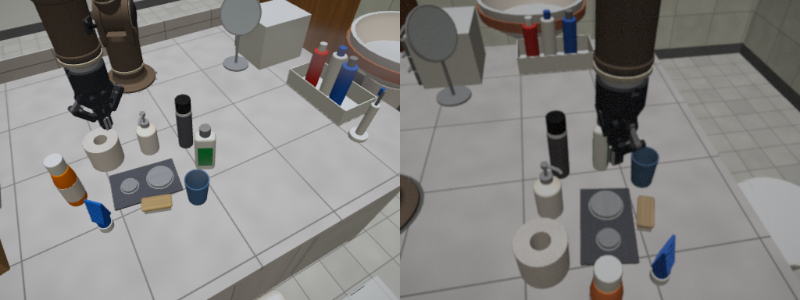

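The gripper hangs vertically above the small button, and everything stands where it did. Now I'll lower it to a hover.

>>> jog_arm --series '[0,0,0.01,0,0,0,0,0,0.03,0,0,0,0,0,0.05,0,0,0,0,0,0.07,0,0,0,0,0,0.09,0,0,0,0,0,0.11,0,0,0,0,0,0.13,0,0,0,0,0,0.15,0,0,0,0,0,0.17,0,0,0,0,0,0.19,0,0,0,0,0,0.21,0,0,0,0,0,0.23,0,0,0,0,0,0.245,0,0,0,0,0,0.26,0,0,0,0,0,0.27,0,0,0,0,0,0.28,0,0,0,0,0,0.285,0,0,0,0,0,0.29,0,0,0,0,0,0.29,0,0,0,0,0,0.29,0,0,0]'

```text
time_s: 3.58
tcp_pos: [0.5669, -0.1896, 0.0515]
tcp_rot: [[0.961, 0.277, 0.0], [0.277, -0.961, -0.0], [0.0, 0.0, -1.0]]
wrist_force: [1.0, -0.8, 0.2]
gripper_width: 0.006
grip_force: 0.0
```

```bash
python3 - <<'E'
from h import *
from bench import telemetry
s=telemetry.read_state();print(s['tcp_pos'],s['wrist_force'])
a=imaging.get_image('scene')[150:310,90:303];b=imaging.get_image('side')[180:360,170:410]
cv2.imwrite('pics/both2.png',np.hstack([cv2.resize(x,(400,300)) for x in(a,b)])[:,:,::-1])
E
```

```text
[ 0.5669 -0.1896  0.0515] [ 0.9803 -0.7595  0.1749]
```

View pics/both2.png

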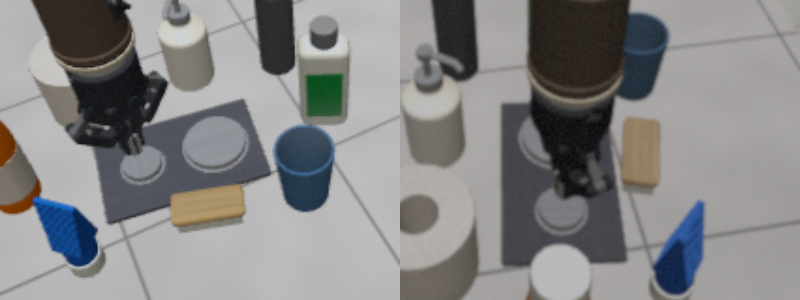

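The fingertips are centred over the small button at z 0.05. Now a slow press, stopping short of the end stop to check the force.

>>> jog_arm --series '[0,0,0.004,0,0,0,0,0,0.01,0,0,0,0,0,0.016,0,0,0,0,0,0.021,0,0,0,0,0,0.025,0,0,0,0,0,0.028,0,0,0,0,0,0.03,0,0,0,0,0,0.0315,0,0,0,0,0,0.033,0,0,0,0,0,0.0345,0,0,0,0,0,0.036,0,0,0,0,0,0.0375,0,0,0,0,0,0.039,0,0,0,0,0,0.0405,0,0,0,0,0,0.042,0,0,0,0,0,0.0435,0,0,0,0,0,0.045,0,0,0,0,0,0.046,0,0,0,0,0,0.0465,0,0,0,0,0,0.0465,0,0,0]'

```text
time_s: 5.35
tcp_pos: [0.5668, -0.1896, 0.0165]
tcp_rot: [[0.961, 0.277, 0.0], [0.277, -0.961, -0.0], [0.0, 0.0, -1.0]]
wrist_force: [-0.6, 1.4, 2.9]
gripper_width: -0.003
grip_force: 1.8
```

>>> jog_arm --series '[0,0,0.0005,0,0,0,0,0,0.001,0,0,0,0,0,0.0015,0,0,0,0,0,0.002,0,0,0,0,0,0.0025,0,0,0,0,0,0.0028,0,0,0,0,0,0.0028,0,0,0,0,0,0.0028,0,0,0]'

```text
time_s: 6.02
tcp_pos: [0.5668, -0.1896, 0.0144]
tcp_rot: [[0.961, 0.277, 0.0], [0.277, -0.961, -0.0], [0.0, 0.0, -1.0]]
wrist_force: [-0.5, 0.1, 4.1]
gripper_width: -0.003
grip_force: 2.2
```

A little further to reach the stop.

>>> jog_arm --series '[0,0,0.0003,0,0,0,0,0,0.0006,0,0,0,0,0,0.0009,0,0,0,0,0,0.0009,0,0,0,0,0,0.0009,0,0,0]'

```text
time_s: 6.43
tcp_pos: [0.5668, -0.1896, 0.014]
tcp_rot: [[0.961, 0.277, 0.0], [0.277, -0.961, -0.0], [0.0, 0.0, -1.0]]
wrist_force: [-2.6, 0.5, 7.7]
gripper_width: 0.004
grip_force: 3.6
```

The force has jumped to 7.7 N at z 0.014, so the button is on its stop. Holding for 1.67 s, on top of the time it has already been down.

>>> jog_arm --series '[0,0,0,0,0,0,0,0,0,0,0,0,0,0,0,0,0,0,0,0,0,0,0,0,0,0,0,0,0,0,0,0,0,0,0,0,0,0,0,0,0,0,0,0,0,0,0,0,0,0,0,0,0,0,0,0,0,0,0,0,0,0,0,0,0,0,0,0,0,0,0,0,0,0,0,0,0,0,0,0,0,0,0,0,0,0,0,0,0,0,0,0,0,0,0,0,0,0,0,0,0,0,0,0,0,0,0,0,0,0,0,0,0,0,0,0,0,0,0,0]'

```text
time_s: 8.1
tcp_pos: [0.5668, -0.1896, 0.014]
tcp_rot: [[0.961, 0.277, 0.0], [0.277, -0.961, -0.0], [0.0, 0.0, -1.0]]
wrist_force: [-1.6, 0.9, 7.0]
gripper_width: 0.004
grip_force: 3.6
```

Release slowly, then go straight up.

>>> jog_arm --series '[0,0,-0.002,0,0,0,0,0,-0.004,0,0,0,0,0,-0.006,0,0,0,0,0,-0.009,0,0,0,0,0,-0.012,0,0,0,0,0,-0.016,0,0,0,0,0,-0.025,0,0,0,0,0,-0.04,0,0,0,0,0,-0.06,0,0,0,0,0,-0.085,0,0,0,0,0,-0.11,0,0,0,0,0,-0.14,0,0,0,0,0,-0.17,0,0,0,0,0,-0.2,0,0,0,0,0,-0.23,0,0,0,0,0,-0.26,0,0,0,0,0,-0.28,0,0,0,0,0,-0.295,0,0,0,0,0,-0.3,0,0,0,0,0,-0.3,0,0,0]'

```text
time_s: 9.77
tcp_pos: [0.567, -0.1897, 0.2397]
tcp_rot: [[0.961, 0.277, 0.001], [0.277, -0.961, -0.001], [0.001, 0.001, -1.0]]
wrist_force: [-0.6, 0.3, 0.1]
gripper_width: -0.005
grip_force: 0.0
```

```bash
python3 - <<'E'
from h import *
a=imaging.get_image('scene')[150:310,40:303];b=imaging.get_image('side')[120:384,150:410]
cv2.imwrite('pics/both3.png',np.hstack([cv2.resize(x,(400,300)) for x in(a,b)])[:,:,::-1])
E
```

```text
(no output)
```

View pics/both3.png

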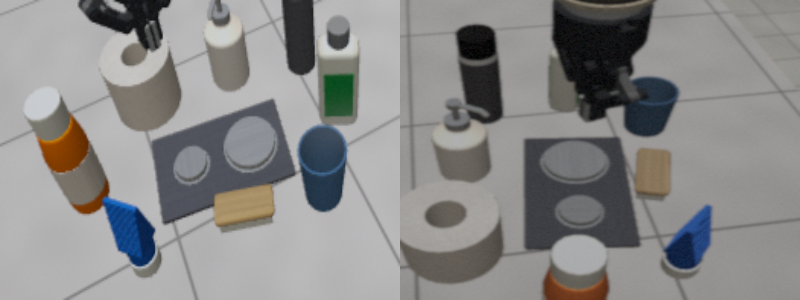

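Both buttons are up, the toiletries have not moved, and the hand is clear.

```bash
python3 -c "
from bench import workorder
print(workorder.sign_off())"
```

```text
the job is handed in; nothing more can be done
None
```

The short flush is done and handed in: I held the small button on its stop at about 7 N for roughly 1.7 s and it sprang back up, with the large button and the toiletries left untouched as far as the camera images show.

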